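# Gauge a guide tube and show the rod tip to the viewer

## Robot

A 6-joint arm with a two-finger parallel gripper is mounted at the origin on the work surface. World frame = base frame: x ahead of the robot, y to its left, z up, the work surface at z = 0. Lengths are in mm, angles in rad, forces in N, time in s.
With the tool pointing down it reaches from about 375 to 750 mm from the base axis. Payload 9 kg.
Tool frame: the origin (TCP) lies midway between the tips of the shut fingers; the grasp point (between the pads) lies hold_point_z behind it (hold_point_z is the distance from the TCP to the grasp point, in mm); z points along the fingers, y is the direction in which the jaws open and shut (so a half turn about z gives the same grasp; the last joint's range is limited). The gripper opens to 85 mm and grips with 20 to 120 N. Pads are 22 mm wide; open, the fingers measure 114 mm over their backs; the gripper's body (76 mm by 85 mm) begins 54 mm behind the grasp point. The pads swing forward as they close: fully open they stand 13 mm farther back than shut.
Start: joints at [-1.484, 0.104, 0.097, 1.564, 0, 1.353], TCP at [180.071, -572.373, 231.331] pointing down, gripper open.
Joint ranges: [-2.99, 2.99], [-0.84, 1.86], [-1.1, 1.16], [-1.84, 2.11], [-1.51, 1.56], [-3.14, 3.14]. Speed limits (rad/s): [2.22, 2.22, 2.57, 3.14, 3.14, 3.14].

## Interface

Orientations are given as a rotation vector (axis times angle).
In Python, from workcell import observe, get_image, camera_model, job_done, silhouettes, hold_point_z gives the robot as it stands. The module is installed in compiled form; this text tells all that it offers.
- The arm moves only by the shell command python3 -m pendant 'ROWS' [OPENING] [FORCE]. ROWS is JSON, one flat list of numbers, 6 for each row, row after row: the shift along the tool's x, y, z in m, then the turn, a rotation vector about the tool's x, y, z in rad. In form: [x, y, z, ax, ay, az, x, y, z, ax, ay, az, ...]. A call has 1 to 20 rows; each row shifts and turns the pose as measured when the row begins, along the tool's axes as they then stand; what a row does not reach is not made up. A row lasts 1/10 s, in which the tool goes at most 50 mm and 8.59 degrees, less where a joint would pass 70% of its speed; a pose out of reach is approached as far as the arm can. A call is refused whole if a number of a shift passes 0.05 or a number of a turn 0.15, either way. A call with a gripper value outside its range is refused whole. OPENING is the closure, from 0 (fully open) to 1 (shut), set as the call begins (- or left out, the last holds). The fingers move at their own pace and stop on an object; FORCE is the grip in N (left out, the last holds). Time passes only in rows, so rows that do not move let the fingers close. It gives the time, the measured TCP pose, the force and the opening at its end, in the units of the state.
- observe(): the state, without advancing time (a new reading comes with each control period).
- get_image(name): name is "scene" or "side" or "wrist"; returns the picture (384x512x3 uint8, red, green, blue); there is no depth.
- camera_model(name): a dict with "fx", "fy", "cx", "cy" (pixels), "R" (3x3) and "t" (3): a world point X has camera coordinates R X + t. Camera axes: x right, y down, z forward; pixel columns grow to the right and rows downward; lengths in mm; the calibration is good to about 2 mm. A picture is of the moment at which its call begins: read the wrist's pose just before it. camera_model takes no time and is no camera call; for the wrist camera it gives the pose at the moment of the call.
- job_done(): hands the job in, once; it reports no verdict.
Trained networks look in the newest picture that a camera, given by its name, has taken for a name from the list of things; names that differ only in an ending like _2 or _b are one class to them, and where a whole thing is asked for, a point or a joint stands for the part that bears it (a point fixed in the world has none). Each returns a list of dicts, best first, with "confidence" (0 to 1); they miss things now and then, are a little off and sometimes report something else, mostly with a low value. They report only what shows in the picture. A call takes as long as a camera call. They do not tell look-alikes from the thing itself.
- silhouettes(camera, name): "pixels" (384x512 bool, what is visible of it) and "box" ([centre column, centre row, width, height] in pixels, round what is visible of it).
The state is a dict: "clock": time; "q": joint angles; "qvel": joint speeds; "tau": joint torques, N m; "tool_pos": TCP position; "eef_rot": TCP orientation; "ft_force": force on the tool from outside, world axes, zero at the start; "wrist_torque": the same for the moment, N m; "opening": opening from 0.0 (shut) to 1.0 (fully open).
Only numpy, scipy, OpenCV 4.12 (cv2) and the standard library are available. Lean on these libraries where they do the work, as an engineer would, in place of code of your own. Each camera call takes 0.05 s, during which the arm holds its last target. There are 200 camera calls.

## Task

Take the gauge rod off its cradle, slide its thin shaft down the sloping guide tube until the collar stops against the tube's mouth, then draw it right out again. Finish while still holding the rod in the gripper, still and level, with its tip about 2 cm above the middle of the round window on top of the viewer, the rod touching nothing else. Never let the rod touch the viewer, and leave the two specimen pucks and the computer mouse where they are.

Things in the scene. Friction and masses are not known exactly. Their poses are not given: they have to be found in the camera images.
- gauge_rod: Loose gauge rod, 0.22 kg, +x axis along it to the tip, origin on its axis at the collar's front face. Ahead: steel shaft 10 mm dia, 95 mm long, last 6 mm tapered to 4. Behind: collar 28 mm dia, 8 thick, then black square handle 16 x 16 x 80 mm; grip it at x -30 to -65. Mass centre x about -20. Starts level on the cradle, handle sides upright, axis 55 mm above table, tip roughly to the robot.
- rod_tip (a point): The end of the gauge rod's shaft, on its axis, 95 mm in front of the collar's front face.
- cradle: Fixed aluminium cradle, base 170 x 60 x 10 mm, its centre at x = +40 mm, y = 0; origin on the table. Two slotted saddles 10 mm thick, 44 wide: at x = +105 mm under the handle's rear end (53 mm high), at x = -25 mm under the shaft (56 mm high). The rod lies along its x axis, tip to -x, and lifts straight up.
- fixture: Fixed steel base of the guide tube, 165 x 90 mm, 12 mm thick, reaching from x = -75 to +90 mm; origin on the table. The tube rises towards +x; the middle of its mouth is at x = 50 mm, 90 mm above the table. An aluminium block 54 mm high stands behind the tube's lower end, x -74 to -40 mm.
- guide_tube: Fixed sloping steel guide tube, 29 mm outside, 15 mm bore, 105 mm long, straight, plain flat mouth, the bore deeper than the shaft is long. Origin at the centre of the mouth; its +z axis points out of the mouth along the tube's axis, 35 degrees above level and roughly away from the robot. The rod goes in along -z.
- viewer: Fixed upward-looking viewer: white box with a black square stage plate 120 x 120 mm on top, 66 mm above the table, with two black knobs at its sides; origin at the centre of its underside.
- window (a point): Centre of the viewer's round window (40 mm in diameter with a steel rim), flush with the top of the stage plate, 66 mm above the table.
- specimen0: Loose black specimen puck, 32 mm in diameter, 20 mm high; a bystander. Origin at the centre of its underside.
- specimen1: Another such specimen puck; a bystander.
- mouse: Loose black computer mouse without a cable, 100 x 58 x 33 mm; a bystander. Origin at the centre of its underside.
Mind the look-alikes: they are no part of the job. There is more than one size of the gauge_rod; the one meant has the size given above.

How it is judged (in metres and radians):
On the way, in this order (a step that is already met when the one before it is completed fails the run):
1. the rod is in the guide tube with its collar stopped against the mouth (z of gauge_rod in the frame of guide_tube below 0.0025 m and distance between gauge_rod and guide_tube below 0.006 m and angle between the x axis of gauge_rod and the z axis of guide_tube, either way round below 0.1 rad and z of rod_tip in the frame of guide_tube below -0.08 m), for 0.1 s.
2. the rod is drawn right out of the tube (z of rod_tip in the frame of guide_tube above 0.003 m), for 0.1 s.
At the end, for the whole second after the job is handed in: The gripper still holds the rod (more than 2 N), still (under 20 mm/s) and level within 6 degrees, its tip within 15 mm sideways of the window's centre and 8 to 35 mm above the window; the rod touches neither viewer, cradle nor fixture (horizontal distance between rod_tip and window below 0.015 m and z of rod_tip in the frame of window between 0.008 and 0.035 m and angle between gauge_rod's own x axis and vertical between 1.466 and 1.676 rad and contact force between gauge_rod and the fingers above 2 N and contact force between gauge_rod and viewer below 0.1 N and contact force between gauge_rod and cradle below 0.1 N and contact force between gauge_rod and fixture below 0.1 N and linear speed of gauge_rod below 0.02 m/s); the arm keeps its last pose, push and grip.
It fails at once if the rod touches the viewer (contact force between gauge_rod and viewer above 0.5 N).
It fails at once if a specimen puck or the mouse is moved more than 15 mm (distance of any of specimen0, specimen1, mouse from where it was at the start of the episode above 0.015 m).
It also fails if it takes over 54 s, if anything falls off the work surface, if the arm or the gripper's body presses on something with over 40 N, if the wrist force passes 120 N, or if a joint passes its speed limit or range.

## Working session

There is one attempt and no reset: what is moved stays moved. The work goes in short steps, Python scripts to look and compute and a shell command to move; the robot and the scene stay as the last step left them, time stands still between calls to the robot, and variables do not carry over. Pictures are saved under pics/ and viewed, about 8 in all and at most 12, crops included, and the job is handed in when it is done.

```bash
mkdir -p pics; ls; python3 - <<'E'
from workcell import *
import cv2,numpy as np
print(observe(),hold_point_z)
ims=[]
for c in ("scene","side"):
    im=get_image(c); cv2.imwrite(f"pics/{c}0.png",cv2.cvtColor(im,cv2.COLOR_RGB2BGR))
    print(c,camera_model(c))
    for n in ("gauge_rod","cradle","fixture","guide_tube","viewer","specimen0","mouse"):
        for d in silhouettes(c,n): 
            if d["confidence"]>.3: print(n,round(d["confidence"],2),np.round(d["box"]))
E
```

```text
pics
{'clock': 0.0, 'q': array([-1.48367403e+00,  1.04700990e-01,  9.64783755e-02,  1.56393644e+00,
        7.21530939e-06,  1.35311331e+00]), 'qvel': array([ 8.30176922e-05, -1.06948386e-03,  5.05710656e-04,  8.45233267e-04,
        1.91637441e-03, -8.01630703e-04]), 'tau': array([-1.77564911e-03, -5.56930804e+01,  5.03649652e+01,  1.69669610e-02,
       -2.05891029e-04,  1.02097641e-05]), 'tool_pos': array([ 180.05473934, -571.98520635,  230.5263695 ]), 'eef_rot': array([-3.10383540e+00, -4.76729413e-01, -1.50882295e-04]), 'ft_force': array([-0.31498911, -0.69571237, -0.82137555]), 'wrist_torque': array([-0.09416458, -0.01837242, -0.0036005 ]), 'opening': 0.9994534939774934} 18.700000000000003
scene {'fx': 391.30660291242936, 'fy': 391.30660291242936, 'cx': 253.00435010100713, 'cy': 197.58160577743521, 'R': array([[-0.86845301,  0.49567859,  0.00959725],
       [ 0.27537721,  0.49839078, -0.82205476],
       [-0.41225812, -0.71127306, -0.56932756]]), 't': array([ 456.42562952, -127.03068158, 1240.07773862])}
gauge_rod 0.82 [341. 243.  84.  14.]
gauge_rod 0.6 [376. 224.   8.  22.]
g
[... 152 characters left out ...]
0.65 [226. 264.  18.  17.]
mouse 0.56 [166. 235.  28.  39.]
side {'fx': 480.95798301650484, 'fy': 480.95798301650484, 'cx': 256.6950292744427, 'cy': 195.56096208669692, 'R': array([[-0.95404767, -0.29962572,  0.0041802 ],
       [-0.15154504,  0.47041086, -0.86933752],
       [ 0.25850947, -0.83002292, -0.49420118]]), 't': array([ 520.48284856,  131.09293987, 1098.66258668])}
gauge_rod 0.86 [256. 264.  72.  42.]
gauge_rod 0.66 [340. 282.  47.  16.]
gauge_rod 0.65 [237. 338.  17.  50.]
cradle 0.85 [248. 278.  79.  55.]
fixture 0.77 [257. 200.  75.  52.]
guide_tube 0.91 [253. 189.  33.  32.]
viewer 0.56 [306. 171.  51.  39.]
specimen0 0.67 [170. 238.  11.  15.]
mouse 0.95 [180. 199.  39.  24.]
```

```bash
python3 - <<'E'
import cv2,numpy as np
a=cv2.imread("pics/scene0.png");b=cv2.imread("pics/side0.png")
cv2.imwrite("pics/s1.png",cv2.resize(a[110:350,120:440],(800,600),interpolation=cv2.INTER_CUBIC))
cv2.imwrite("pics/s2.png",cv2.resize(b[140:380,120:440],(800,600),interpolation=cv2.INTER_CUBIC))
E
```

```text
(no output)
```

View pics/s1.png

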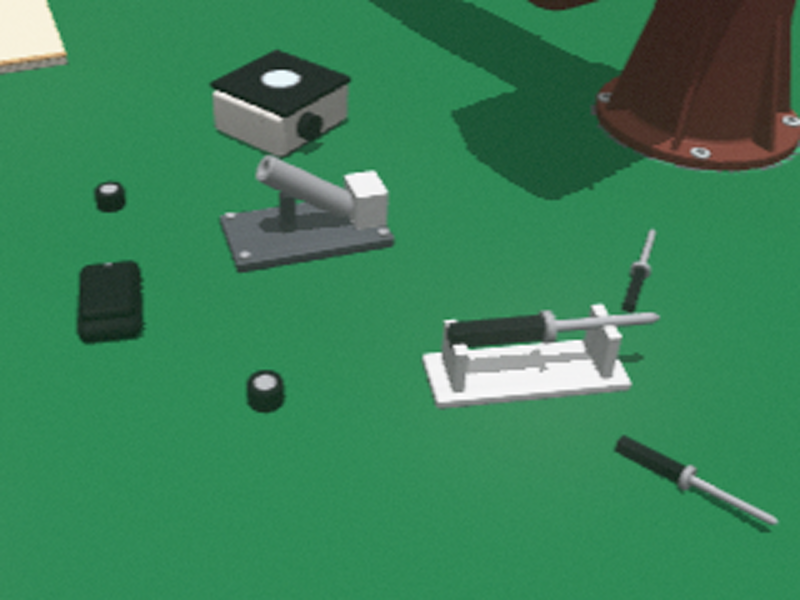

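View pics/s2.png

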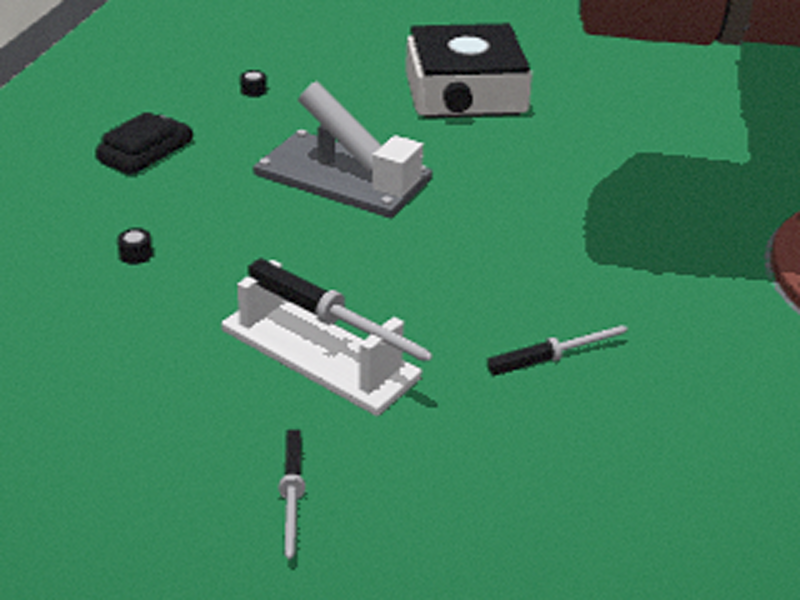

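Three gauge rods are visible: one on the cradle (scene ≈ (341,243)), and two lying on the table at scene (376,224), which is smaller, and (399,300). The description puts the rod on the cradle, and its proportions fit. The enlarged crops confirm it. Window ≈ scene (232,141), mouth ≈ scene (226,177).

```bash
cat > h.py <<'E'
import numpy as np
from scipy.optimize import least_squares
from workcell import *
def proj(c,X):
    p=np.atleast_2d(X)@c["R"].T+c["t"]; return np.c_[c["fx"]*p[:,0]/p[:,2]+c["cx"],c["fy"]*p[:,1]/p[:,2]+c["cy"]]
def ray(c,uv,z):
    o=-c["R"].T@c["t"]; d=c["R"].T@[(uv[0]-c["cx"])/c["fx"],(uv[1]-c["cy"])/c["fy"],1]; return o+d*(z-o[2])/d[2]
def T(p,L):
    c,s=np.cos(p[2]),np.sin(p[2]); L=np.atleast_2d(np.asarray(L,float)); return np.c_[p[0]+c*L[:,0]-s*L[:,1],p[1]+s*L[:,0]+c*L[:,1],L[:,2]]
def fit(obs,p0):
    # obs: list of (cam,[local pts],[pixels])
    f=lambda p:np.concatenate([(proj(c,T(p,L))-np.array(U)).ravel() for c,L,U in obs])
    r=least_squares(f,p0,loss="soft_l1",x_scale=[100,100,1]); return r.x,np.abs(r.fun).max()
E
python3 - <<'E'
from h import *
S=camera_model("scene");D=camera_model("side")
s=lambda *a:[(120+x/2.5,110+y/2.5) for x,y in a]; d=lambda *a:[(120+x/2.5,140+y/2.5) for x,y in a]
w=[ray(S,s((281,78))[0],66),ray(D,d((468,45))[0],66)];print("window",np.round(w,1))
rod=[(-88,0,55),(0,0,55),(95,0,55)]
g=ray(S,s((549,325))[0],55);print(g)
print("rod",fit([(S,rod,s((450,330),(550,325),(658,318))),(D,rod,d((255,268),(327,305),(430,356)))],[g[0],g[1],3.1]))
print("fix",fit([(S,[(90,-45,12),(90,45,12),(-75,45,12),(50,0,90)],s((221,215),(239,263),(393,234),(265,168))),
 (D,[(90,45,12),(-75,45,12),(-75,-45,12),(90,-45,12)],d((255,165),(391,207),(431,172),(296,128)))],[450,0,0]))
print("crad",fit([(S,[(125,-30,10),(125,30,10),(-45,30,10)],s((423,354),(438,400),(630,381))),
 (D,[(125,30,10),(-45,30,10),(-45,-30,10)],d((222,321),(378,407),(421,370)))],[g[0],g[1],0]))
for n,a,b,z in(("p0",(265,383),(135,240),20),("p1",(110,190),(253,78),20),("mouse",(110,300),(145,138),20)): print(n,ray(S,s(a)[0],z),ray(D,d(b)[0],z))
E
```

```text
window [[ 464.6 -233.2   66. ]
 [ 467.7 -235.6   66. ]]
[467.90686787 266.7528069   55.        ]
rod (array([467.91643986, 266.84509456,   2.74586637]), np.float64(3.0936120915088736))
fix (array([ 5.41950937e+02, -1.43406675e+01, -2.17652891e-01]), np.float64(1.207588155647187))
crad (array([ 4.45933096e+02,  2.75873614e+02, -3.76389000e-01]), np.float64(0.9618360798270942))
p0 [692.95186052 179.35863432  20.        ] [690.36900063 180.42607872  20.        ]
p1 [ 707.49326117 -165.68729725   20.        ] [ 706.69913321 -165.76907576   20.        ]
mouse [769.41282099  12.75247679  20.        ] [765.05432577   2.70001545  20.        ]
```

```bash
cat >> h.py <<'E'
from scipy.spatial.transform import Rotation as Ro
from scipy.linalg import logm
def Rtool(yaw,pitch=0):
    # tool x along rod (to the tip): heading yaw, dipping by pitch; tool y horizontal
    x=np.array([np.cos(yaw)*np.cos(pitch),np.sin(yaw)*np.cos(pitch),-np.sin(pitch)])
    y=np.array([np.sin(yaw),-np.cos(yaw),0.]); return np.c_[x,y,np.cross(x,y)]
def goal(pos,R,n):
    s=observe(); A=np.eye(4);A[:3,:3]=Ro.from_rotvec(s["eef_rot"]).as_matrix();A[:3,3]=s["tool_pos"]/1000
    B=np.eye(4);B[:3,:3]=R;B[:3,3]=np.array(pos)/1000
    L=logm(np.linalg.inv(A)@B).real/n
    w=[L[2,1],L[0,2],L[1,0]]; print("t",round(s["clock"],2),"row x%d:"%n,np.round([*L[:3,3],*w],4))
E
python3 -c "
from h import *
goal([511.6,249.6,180],Rtool(2.76),30)"
```

```text
t 0.8 row x30: [ 0.0362  0.013   0.0017 -0.      0.     -0.0818]
```

```bash
python3 -m pendant '[0.036,0.013,0.001,0,0,-0.082,0.036,0.013,0.001,0,0,-0.082,0.036,0.013,0.001,0,0,-0.082,0.036,0.013,0.001,0,0,-0.082,0.036,0.013,0.001,0,0,-0.082,0.036,0.013,0.001,0,0,-0.082,0.036,0.013,0.001,0,0,-0.082,0.036,0.013,0.001,0,0,-0.082,0.036,0.013,0.001,0,0,-0.082,0.036,0.013,0.001,0,0,-0.082,0.036,0.013,0.001,0,0,-0.082,0.036,0.013,0.001,0,0,-0.082,0.036,0.013,0.001,0,0,-0.082,0.036,0.013,0.001,0,0,-0.082,0.036,0.013,0.001,0,0,-0.082,0.036,0.013,0.001,0,0,-0.082,0.036,0.013,0.001,0,0,-0.082,0.036,0.013,0.001,0,0,-0.082,0.036,0.013,0.001,0,0,-0.082,0.036,0.013,0.001,0,0,-0.082]' 0; python3 -c "
from h import *
goal([511.6,249.6,180],Rtool(2.76),12)"
```

```text
clock: 2.8
tool_pos: [686.9, -91.0, 205.2]
eef_rot: [-1.694, -2.645, 0.003]
ft_force: [1.0, 0.5, 0.7]
opening: 1.003
t 2.8 row x12: [ 0.0309  0.0108  0.0021 -0.0002 -0.0001 -0.0631]
```

```bash
python3 -m pendant '[0.031,0.011,0.002,0,0,-0.063,0.031,0.011,0.002,0,0,-0.063,0.031,0.011,0.002,0,0,-0.063,0.031,0.011,0.002,0,0,-0.063,0.031,0.011,0.002,0,0,-0.063,0.031,0.011,0.002,0,0,-0.063,0.031,0.011,0.002,0,0,-0.063,0.031,0.011,0.002,0,0,-0.063,0.031,0.011,0.002,0,0,-0.063,0.031,0.011,0.002,0,0,-0.063,0.031,0.011,0.002,0,0,-0.063,0.031,0.011,0.002,0,0,-0.063,0.015,0.005,0,0,0,-0.01,0,0,0,0,0,0]'; python3 - <<'E'
from h import *
import cv2
goal([511.6,249.6,180],Rtool(2.76),4)
c=camera_model("wrist"); im=get_image("wrist"); cv2.imwrite("pics/w1.png",cv2.resize(im[...,::-1],(800,600)))
print(c)
for d in silhouettes("wrist","gauge_rod"): print(d["confidence"],d["box"])
# predicted rod pts
print(proj(c,T([468,267,2.76],[(-88,0,55),(0,0,55),(95,0,55)]))*800/512)
E
```

```text
clock: 4.2
tool_pos: [496.6, 283.7, 179.3]
eef_rot: [-0.52, -3.097, -0.0]
ft_force: [-0.0, -0.8, -0.1]
opening: 1.004
t 4.2 row x4: [-0.0065 -0.0067 -0.0002 -0.     -0.0003  0.0123]
{'fx': 320.69281280948746, 'fy': 320.69281280948746, 'cx': 253.3439114159748, 'cy': 192.4239057202244, 'R': array([[ 0.32723543,  0.94494232,  0.0009912 ],
       [ 0.90318304, -0.31308215,  0.2936664 ],
       [ 0.27780814, -0.09520281, -0.95590745]]), 't': array([-431.11652395, -383.32403348,  219.65452309])}
0.83 [381.8, 79.0, 127.7, 91.5]
0.8 [128.1, 17.0, 53.3, 31.4]
0.76 [227.9, 147.0, 34.6, 224.2]
0.63 [35.3, 273.3, 66.6, 89.4]
[[345.55756049 394.90101083]
 [348.60274825 248.87902913]
 [352.61382073  56.54121719]]
```

View pics/w1.png

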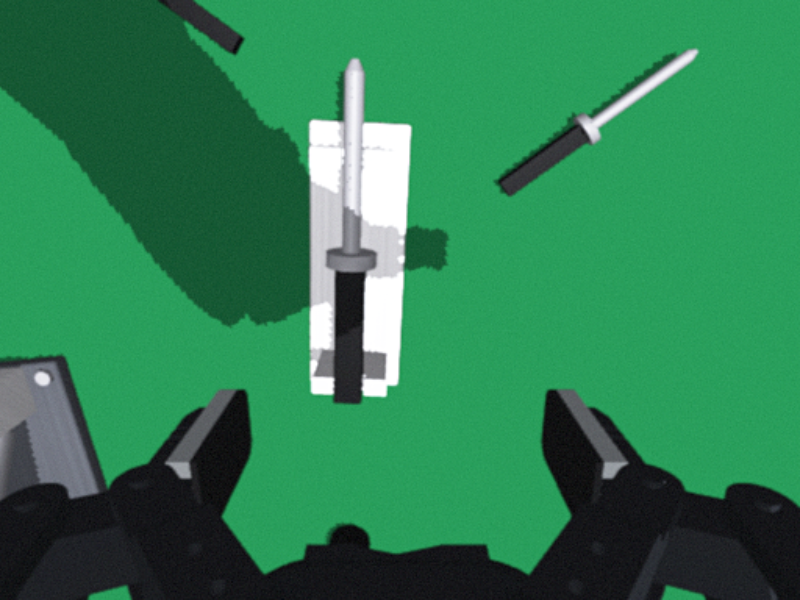

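The wrist view shows the rod lying on the cradle, with tip (354,60), collar (351,255) and rear (348,402). This is within 2 mm of the prediction, and its 183 mm length fits the rod meant.

```bash
python3 - <<'E'
from h import *
c=camera_model("wrist"); k=512/800
p,r=fit([(c,[(0,0,55),(95,0,55),(-88,0,55)],[(351*k,252*k),(354*k,60*k),(348*k,400*k)])],[468,267,2.76]); print(p,r)
u=np.array([np.cos(p[2]),np.sin(p[2])]); g=p[:2]-47*u; print(g)
goal([*g,100],Rtool(p[2]),5); goal([*g,36],Rtool(p[2]),8)
E
```

```text
[471.7002604  266.18479502   2.76249509] 1.4237751628206183
[515.36321282 248.7909287 ]
t 4.3 row x5: [-0.0056 -0.0051  0.0159 -0.     -0.0001  0.0089]
t 4.3 row x8: [-0.0035 -0.0032  0.0179 -0.     -0.0001  0.0056]
```

```bash
python3 -m pendant '[-0.006,-0.005,0.016,0,0,0.009,-0.006,-0.005,0.016,0,0,0.009,-0.006,-0.005,0.016,0,0,0.009,-0.006,-0.005,0.016,0,0,0.009,-0.006,-0.005,0.016,0,0,0.009,0,0,0,0,0,0]' ; python3 -c "
from h import *
goal([515.4,248.8,36],Rtool(2.7625),5)"
```

```text
clock: 4.9
tool_pos: [523.7, 239.0, 90.6]
eef_rot: [-0.619, -3.079, 0.003]
ft_force: [-0.4, -0.0, 0.1]
opening: 1.001
t 4.9 row x5: [ 0.0023  0.0012  0.0109 -0.0004 -0.     -0.0035]
```

```bash
python3 -m pendant '[0.005,0.003,0.009,0,0,-0.008,0.005,0.003,0.009,0,0,-0.008,0,0,0.01,0,0,0,0,0,0.01,0,0,0,0,0,0,0,0,0]' ; python3 -c "
from h import *
goal([515.4,248.8,36],Rtool(2.7625),1)"
```

```text
clock: 5.4
tool_pos: [516.9, 248.1, 49.3]
eef_rot: [-0.595, -3.084, 0.003]
ft_force: [0.0, -0.4, 0.6]
opening: 0.999
t 5.4 row x1: [ 0.0017  0.0001  0.0133 -0.002  -0.0001 -0.0022]
```

```bash
python3 -m pendant '[0.001,0,0.007,0,0,-0.002,0,0,0.006,0,0,0,0,0,0,0,0,0]' ; python3 -m pendant '[0,0,0,0,0,0,0,0,0,0,0,0,0,0,0,0,0,0,0,0,0,0,0,0,0,0,0,0,0,0,0,0,0,0,0,0,0,0,0,0,0,0,0,0,0,0,0,0]' 1 80
```

```text
clock: 5.7
tool_pos: [516.2, 249.0, 35.8]
eef_rot: [0.591, 3.085, -0.002]
ft_force: [-0.2, 0.4, -0.3]
opening: 1.002
clock: 6.5
tool_pos: [517.2, 249.1, 37.1]
eef_rot: [0.591, 3.083, -0.001]
ft_force: [-0.1, -0.7, -0.3]
opening: 0.166
```

```bash
python3 -m pendant '[0,0,-0.008,0,0,0,0,0,-0.01,0,0,0,0,0,-0.015,0,0,0,0,0,-0.02,0,0,0,0,0,-0.02,0,0,0,0,0,-0.02,0,0,0,0,0,-0.02,0,0,0,0,0,-0.02,0,0,0,0,0,-0.015,0,0,0,0,0,0,0,0,0]'; python3 - <<'E'
from h import *
# insertion geometry
y=-0.218; ax=np.array([np.cos(y)*np.cos(np.radians(35)),np.sin(y)*np.cos(np.radians(35)),np.sin(np.radians(35))])
m=np.array([590.8,-25.1,90]); R=Rtool(y+np.pi,np.radians(35)); print(R)
# grasp point = tcp-18.7*z ; rod origin at grasp+47*x
tcp=lambda d:m+d*ax-47*R[:,0]+18.7*R[:,2]
print("pre",tcp(95+50),"in",tcp(0))
goal(tcp(145)+[0,0,40],R,14)
s=observe();print(s["tool_pos"],s["q"],s["ft_force"],s["opening"])
E
```

```text
clock: 7.5
tool_pos: [516.8, 249.3, 201.1]
eef_rot: [0.589, 3.079, 0.001]
ft_force: [1.2, -0.6, -2.3]
opening: 0.17
[[-0.79976432  0.21627739  0.560001  ]
 [ 0.17716407  0.97633196 -0.12405162]
 [-0.57357644  0.         -0.81915204]]
pre [754.82676785 -61.4352664  184.80853255] in [638.86094173 -35.74647645 101.63994928]
t 7.5 row x14: [-0.0226 -0.0162  0.0052 -0.0034 -0.0431 -0.0111]
[516.82118827 249.2647667  201.05723914] [ 0.22257514  0.01147248 -0.05348719  1.4991784  -0.00187328  0.60091719] [ 1.17558268 -0.60348692 -2.294438  ] 0.17024315265438383
```

```bash
python3 -m pendant '[-0.022,-0.016,0.004,-0.003,-0.043,-0.011,-0.022,-0.016,0.004,-0.003,-0.043,-0.011,-0.022,-0.016,0.004,-0.003,-0.043,-0.011,-0.022,-0.016,0.004,-0.003,-0.043,-0.011,-0.022,-0.016,0.004,-0.003,-0.043,-0.011,-0.022,-0.016,0.004,-0.003,-0.043,-0.011,-0.022,-0.016,0.004,-0.003,-0.043,-0.011,-0.022,-0.016,0.004,-0.003,-0.043,-0.011,-0.022,-0.016,0.004,-0.003,-0.043,-0.011,-0.022,-0.016,0.004,-0.003,-0.043,-0.011,-0.022,-0.016,0.004,-0.003,-0.043,-0.011]'; cat >> h.py <<'E'
Y0=-0.218; M0=np.array([590.8,-25.1,90])
def tcp(d,m=M0,y=Y0,g=47,dp=35):
    R=Rtool(y+np.pi,np.radians(dp)); return m-d*R[:,0]-g*R[:,0]+18.7*R[:,2],R
E
python3 -c "
from h import *
p,R=tcp(125);goal(p+[0,0,15],R,6); print(p)"
```

```text
clock: 8.6
tool_pos: [694.3, -0.6, 209.0]
eef_rot: [0.325, 2.632, -0.078]
ft_force: [0.3, -0.4, -1.9]
opening: 0.173
t 8.6 row x6: [-0.0062 -0.0076  0.0079 -0.0021 -0.0198 -0.004 ]
[738.83148149 -57.89198503 173.33700382]
```

```bash
python3 -m pendant '[-0.007,-0.008,0.006,-0.002,-0.02,-0.004,-0.007,-0.008,0.006,-0.002,-0.02,-0.004,-0.007,-0.008,0.006,-0.002,-0.02,-0.004,-0.006,-0.007,0.006,-0.002,-0.02,-0.004,-0.003,-0.004,0.003,-0.001,-0.01,-0.004,0,0,0,0,0,0,0,0,0,0,0,0]'; python3 - <<'E'
from h import *
import cv2
p,R=tcp(125);goal(p,R,1)
a=get_image("scene");b=get_image("side")
cv2.imwrite("pics/a2.png",np.hstack([cv2.resize(a[100:220,160:310],(400,320),interpolation=cv2.INTER_CUBIC)[...,::-1],cv2.resize(b[110:230,160:310],(400,320),interpolation=cv2.INTER_CUBIC)[...,::-1]]))
s=observe();R=Ro.from_rotvec(s["eef_rot"]).as_matrix();g=s["tool_pos"]-18.7*R[:,2]
for n in("scene","side"):
    c=camera_model(n);print(n,"tip,collar pred",proj(c,[g+142*R[:,0],g+47*R[:,0]]).round(1),"mouth",proj(c,M0).round(1))
    q,RR=tcp(0); print("tube low",proj(c,M0+105*RR[:,0]).round(1))
E
```

```text
clock: 9.3
tool_pos: [722.8, -48.1, 196.8]
eef_rot: [0.288, 2.548, -0.087]
ft_force: [-0.0, 0.5, -1.4]
opening: 0.17
t 9.3 row x1: [-0.0016 -0.006   0.0294 -0.0051 -0.0309 -0.0057]
scene tip,collar pred [[223.4 162.7]
 [188.2 147.3]] mouth [[225.3 176.9]]
tube low [[258.1 191.8]]
side tip,collar pred [[239.5 161.3]
 [212.5 135.6]] mouth [[242.9 176.6]]
tube low [[272.1 205.5]]
```

View pics/a2.png

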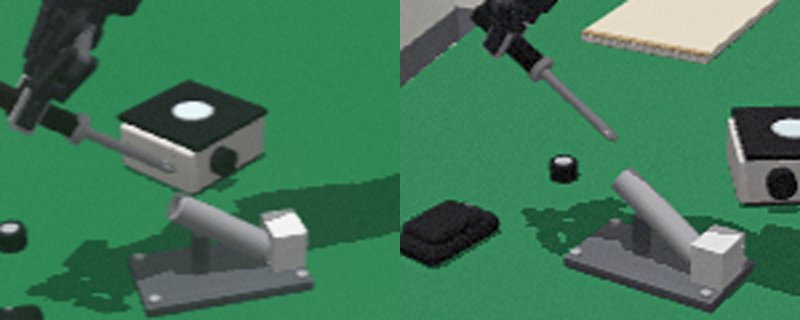

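Tip in scene ≈ (223.7,162.2) and in side ≈ (240.2,161.4), both within a pixel of the kinematics. The mouth is at about (226.4,177.6) in scene. The wrist camera should show tip and mouth more finely.

```bash
python3 - <<'E'
from h import *
import cv2
c=camera_model("wrist");im=get_image("wrist");np.savez("w2.npz",**c);cv2.imwrite("pics/w2raw.png",im[...,::-1])
cv2.imwrite("pics/w2.png",cv2.resize(im[0:288,64:448],(800,600),interpolation=cv2.INTER_CUBIC)[...,::-1])
s=observe();R=Ro.from_rotvec(s["eef_rot"]).as_matrix();g=s["tool_pos"]-18.7*R[:,2]
q,RR=tcp(0);P=proj(c,[g+142*R[:,0],g+47*R[:,0],M0,M0+50*RR[:,0],M0+RR[:,1]*14.5,M0-RR[:,1]*14.5]);print(((P-[64,0])*800/384).round(1))
for n in ("guide_tube","gauge_rod"):
  for d in silhouettes("wrist",n): print(n,d["confidence"],d["box"])
E
```

```text
[[ 392.4 -283.1]
 [ 393.6  346.1]
 [ 353.5 -351.4]
 [ 346.5 -734. ]
 [ 431.9 -352.3]
 [ 275.2 -350.4]]
gauge_rod 0.71 [256.0, 176.9, 68.8, 353.9]
```

View pics/w2.png

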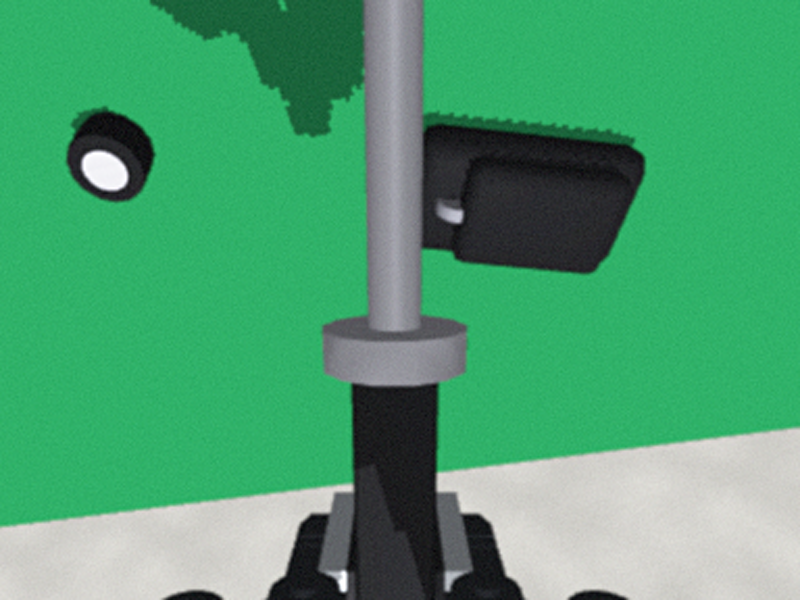

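The tip lies outside the wrist view. The collar's front face shows about 3 mm further ahead than assumed, so g ≈ 49.5, and laterally it agrees. Next I compare tip and mouth in enlarged crops from the fixed cameras.

```bash
python3 - <<'E'
from h import *
import cv2
a=get_image("scene");b=get_image("side")
A=np.vstack([0*a[:1]]) 
o=np.hstack([cv2.resize(i[150:210,x:x+50],(400,480),interpolation=cv2.INTER_CUBIC) for i,x in((a,215),(b,229))])
cv2.imwrite("pics/a3.png",o[...,::-1])
for n in("scene","side"):
    for d in silhouettes(n,"guide_tube")[:1]:
        v,u=np.nonzero(d["pixels"]); p=np.c_[u,v].astype(float); m=p.mean(0); w,V=np.linalg.eigh(np.cov((p-m).T)); e=V[:,1]; t=(p-m)@e; ss=(p-m)@V[:,0]
        print(n,d["confidence"],d["box"],m,e,t.min(),t.max(),"width",ss.min(),ss.max())
E
```

```text
scene 0.86 [243.3, 185.2, 38.6, 25.3] [241.97511312 184.45475113] [-0.90892672 -0.4169559 ] -20.438264005261516 20.35528974304094 width -5.671848736391556 5.694109120241485
side 0.6 [253.2, 187.9, 33.2, 31.9] [255.05542169 188.85060241] [0.68212316 0.7312373 ] -19.033482659578333 20.687952752478065 width -5.854806873028814 5.648533398248995
```

View pics/a3.png

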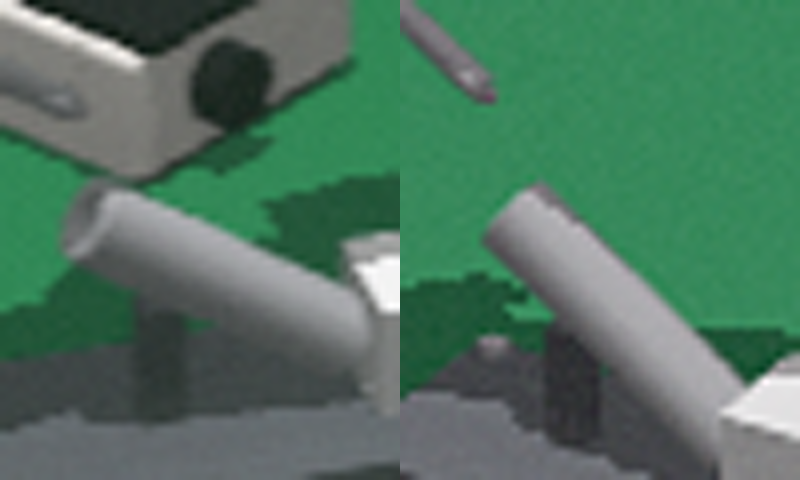

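```bash
python3 - <<'E'
from h import *
S=camera_model("scene");D=camera_model("side")
q,R=tcp(0)
def f(p,w=1):
    m=p[:3]
    return np.r_[(proj(S,m)[0]-[224.9,177.6])*3,(proj(D,m)[0]-[243.1,175.75])*2.2,(m[2]-90)/2*1]
r=least_squares(f,[590,-25,90]);print(r.x,r.fun)
m=np.array([*r.x])
for d in (110,):
    p,R=tcp(d,m,Y0,49.5);goal(p,R,4);print(p)
E
```

```text
[591.47655577 -26.06178361  89.26397547] [-0.08849716 -1.57977286 -0.76630071  1.91463199 -0.36801226]
t 9.75 row x4: [ 0.0028 -0.0017  0.0077 -0.0013 -0.0075 -0.0014]
[729.51098328 -56.63921778 165.43127384]
```

```bash
sed -i 's/M0=np.array.*/M0=np.array([591.3,-25.8,89.6])/; s/g=47,dp/g=49.5,dp/' h.py; python3 -m pendant '[0.003,-0.002,0.008,-0.001,-0.008,-0.001,0.003,-0.002,0.008,-0.001,-0.008,-0.001,0.003,-0.002,0.008,-0.001,-0.008,-0.001,0,0,0.002,-0.001,-0.004,-0.001,0,0,0,0,0,0,0,0,0,0,0,0]'; python3 -c "
from h import *
p,R=tcp(108);goal(p,R,1)"
```

```text
clock: 10.35
tool_pos: [728.3, -56.2, 166.3]
eef_rot: [0.278, 2.519, -0.087]
ft_force: [-0.2, -0.1, -2.3]
opening: 0.168
t 10.35 row x1: [ 0.0014  0.0001  0.001  -0.0008 -0.0016 -0.0013]
```

```bash
python3 -m pendant '[0.007,0,0.001,-0.001,-0.002,-0.001,0.007,0,0,0,0,0,0.007,0,0,0,0,0,0.006,0,0,0,0,0,0,0,0,0,0,0,0,0,0,0,0,0]'; python3 - <<'E'
from h import *
import cv2
p,R=tcp(80);goal(p,R,1);print(observe()["ft_force"],observe()["wrist_torque"])
a=get_image("scene");b=get_image("side")
o=np.hstack([cv2.resize(i[150:210,x:x+50],(400,480),interpolation=cv2.INTER_CUBIC) for i,x in((a,205),(b,219))])
cv2.imwrite("pics/a4.png",o[...,::-1])
E
```

```text
clock: 10.95
tool_pos: [705.5, -50.8, 149.5]
eef_rot: [0.275, 2.516, -0.087]
ft_force: [-0.0, -0.4, -2.4]
opening: 0.172
t 10.95 row x1: [ 0.0006 -0.0003  0.0007  0.0005  0.0017  0.0001]
[-0.01195905 -0.43687053 -2.3746548 ] [0.15339868 0.70386942 0.05404991]
```

View pics/a4.png

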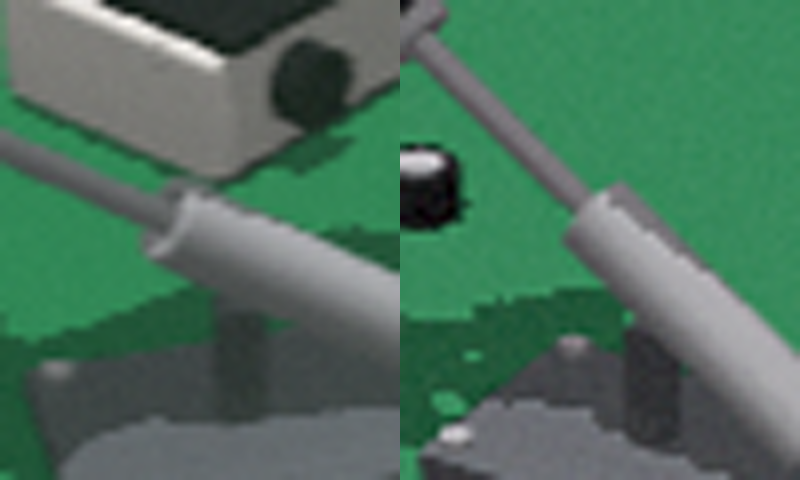

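The tip is inside the mouth in both views (scene crop (165,215), side crop (583,205)), and the force reading shows only the rod's weight. Going on.

```bash
python3 -m pendant '[0.006,0,0.001,0,0.002,0,0.007,0,0,0,0,0,0.007,0,0,0,0,0,0.007,0,0,0,0,0,0.007,0,0,0,0,0,0.006,0,0,0,0,0,0,0,0,0,0,0]'; python3 -c "
from h import *
p,R=tcp(40);goal(p,R,1);print(Rtool(Y0+np.pi,.611).T@observe()['ft_force'],observe()['wrist_torque'])"
```

```text
clock: 11.75
tool_pos: [671.2, -43.2, 123.1]
eef_rot: [0.275, 2.519, -0.086]
ft_force: [0.4, 0.0, -1.8]
opening: 0.173
t 11.75 row x1: [-0.0033 -0.0003 -0.0007  0.0005 -0.0014  0.0001]
[0.68955648 0.10592666 1.67931164] [ 0.11093223  0.73984468 -0.03202019]
```

```bash
python3 -m pendant '[0.006,0,-0.001,0,-0.001,0,0.006,0,0,0,0,0,0.006,0,0,0,0,0,0.006,0,0,0,0,0,0.003,0,0,0,0,0,0,0,0,0,0,0]'; python3 -c "
from h import *
p,R=tcp(0);goal(p,R,1);print(Rtool(Y0+np.pi,.611).T@observe()['ft_force'])"
```

```text
clock: 12.35
tool_pos: [647.3, -37.9, 107.6]
eef_rot: [0.275, 2.517, -0.086]
ft_force: [-0.1, 0.1, -1.5]
opening: 0.169
t 12.35 row x1: [ 0.0077 -0.0003  0.0006  0.0005  0.0005  0.0001]
[0.9611652  0.03044457 1.19154253]
```

```bash
python3 -m pendant '[0.002,0,0,0,0,0,0.002,0,0,0,0,0,0.001,0,0,0,0,0]'; python3 -c "
from h import *
p,R=tcp(0);goal(p,R,1);print(Rtool(Y0+np.pi,.611).T@observe()['ft_force'])"
```

```text
clock: 12.65
tool_pos: [643.6, -37.3, 105.4]
eef_rot: [0.275, 2.516, -0.087]
ft_force: [1.8, -1.2, -1.3]
opening: 0.172
t 12.65 row x1: [ 0.0034 -0.0001  0.0009  0.0004  0.0021 -0.    ]
[-0.92154421 -0.76584123  2.21732995]
```

```bash
python3 -m pendant '[0.002,0,0,0,0.001,0,0.002,0,0,0,0,0,0.002,0,0,0,0,0]'; python3 -c "
from h import *
p,R=tcp(0);goal(p,R,1);print(Rtool(Y0+np.pi,.611).T@observe()['ft_force'])"
```

```text
clock: 12.95
tool_pos: [642.8, -37.4, 107.0]
eef_rot: [0.274, 2.506, -0.088]
ft_force: [6.7, -1.4, -2.2]
opening: 0.171
t 12.95 row x1: [ 0.0037  0.0002  0.0027  0.0003  0.0117 -0.0001]
[-4.28864508  0.10362152  5.72244447]
```

```bash
python3 - <<'E'
from h import *
import cv2
b=get_image("side");w=get_image("wrist");a=get_image("scene")
r=lambda i,s:cv2.resize(i,s,interpolation=cv2.INTER_CUBIC)
o=np.hstack([np.vstack([r(b[150:200,215:265],(300,300)),r(a[150:200,200:250],(300,300))]),r(w[0:260,150:360],(485,600))])
cv2.imwrite("pics/a5.png",o[...,::-1])
E
```

```text
(no output)
```

View pics/a5.png

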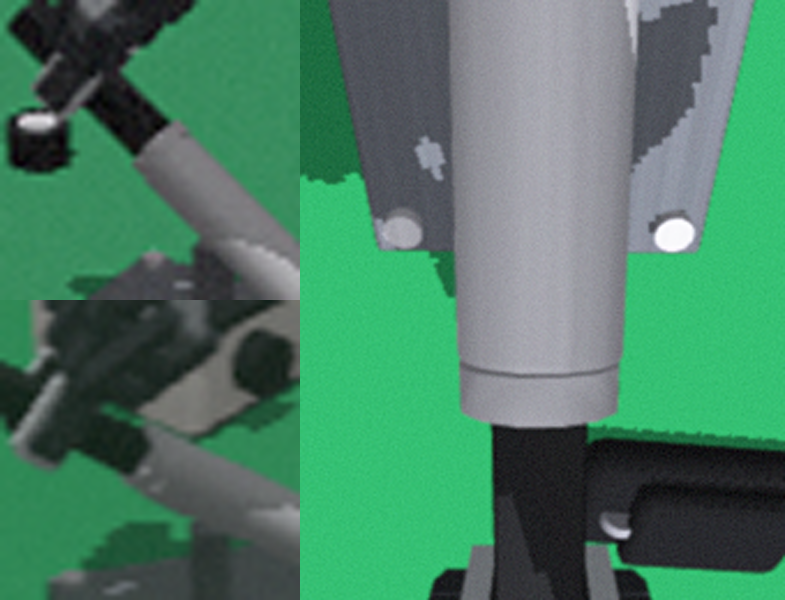

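The collar sits flush on the mouth: the wrist view shows only a thin seam at (540,370). I'll press gently and hold, then draw out.

```bash
python3 -m pendant '[0.002,0,0.001,0,0.005,0,0.002,0,0.001,0,0.003,0,0.002,0,0,0,0,0,0.002,0,0,0,0,0]'; python3 -c "
from h import *
p,R=tcp(0);goal(p,R,1);print(R.T@observe()['ft_force'])"
```

```text
clock: 13.5
tool_pos: [642.5, -37.4, 107.6]
eef_rot: [0.274, 2.501, -0.088]
ft_force: [10.7, -0.9, -2.8]
opening: 0.171
t 13.5 row x1: [ 0.0038  0.0002  0.0033  0.0008  0.017  -0.0001]
[-7.07169091  1.45871463  8.3823693 ]
```

```bash
python3 -m pendant '[-0.005,0,0,0,0.005,0,-0.008,0,0,0,0.003,0,-0.01,0,0,0,0,0,-0.01,0,0,0,0,0,-0.005,0,0,0,0,0,0,0,0,0,0,0]'; python3 -c "
from h import *
p,R=tcp(42);goal(p,R,1);print(R.T@observe()['ft_force'])"
```

```text
clock: 14.1
tool_pos: [673.2, -44.4, 128.2]
eef_rot: [0.275, 2.516, -0.087]
ft_force: [-0.4, -0.2, -1.4]
opening: 0.169
t 14.1 row x1: [-0.0005  0.0004  0.0022  0.0002  0.0024 -0.0002]
[ 1.11805141 -0.24907938  0.90582993]
```

```bash
python3 -m pendant '[-0.008,0,0.001,0,0.002,0,-0.01,0,0,0,0,0,-0.012,0,0,0,0,0,-0.012,0,0,0,0,0,-0.012,0,0,0,0,0,-0.012,0,0,0,0,0,-0.012,0,0,0,0,0,-0.008,0,0,0,0,0,0,0,0,0,0,0]'; python3 - <<'E'
from h import *
p,R=tcp(125);goal(p,R,1)
R=Rtool(Y0+np.pi); w=np.array([466.2,-234.4])
# above-window approach: tcp for tip at window centre, tip 60 above
h=lambda z:np.array([*(w-(95+51)*R[:2,0]),66+z-18.7])
print(h(22)); goal(h(120),R,12)
E
```

```text
clock: 15.0
tool_pos: [748.1, -61.0, 178.9]
eef_rot: [0.276, 2.519, -0.086]
ft_force: [-0.2, 0.4, -1.7]
opening: 0.173
t 15.0 row x1: [ 0.0083  0.0005 -0.0003  0.0001 -0.0015 -0.0003]
[ 608.74446565 -265.97649938   69.3       ]
t 15.0 row x12: [ 0.0077 -0.0192 -0.0014  0.      0.0508 -0.    ]
```

```bash
python3 -m pendant '[0.008,-0.019,-0.002,0,0.05,0,0.008,-0.019,-0.002,0,0.05,0,0.008,-0.019,-0.002,0,0.05,0,0.008,-0.019,-0.002,0,0.05,0,0.008,-0.019,-0.002,0,0.05,0,0.008,-0.019,-0.002,0,0.05,0,0.008,-0.019,-0.002,0,0.05,0,0.008,-0.019,-0.002,0,0.05,0,0.008,-0.019,-0.002,0,0.05,0,0.008,-0.019,-0.002,0,0.05,0,0,0,0,0,0,0,0,0,0,0,0,0]'; python3 - <<'E'
from h import *
R=Rtool(Y0+np.pi); w=np.array([466.2,-234.4])
goal([*(w-146*R[:2,0]),66+70-18.7],R,4)
E
```

```text
clock: 16.2
tool_pos: [620.9, -232.8, 163.7]
eef_rot: [0.329, 3.039, -0.01]
ft_force: [0.9, -0.1, -2.3]
opening: 0.172
t 16.2 row x4: [ 0.0017 -0.0088  0.0115  0.0007  0.0213  0.0007]
```

```bash
python3 -m pendant '[0.002,-0.009,0.008,0,0.021,0.001,0.002,-0.009,0.01,0,0.021,0.001,0.002,-0.009,0.01,0,0.021,0.001,0.001,-0.004,0.006,0,0.015,0.001,0,0,0,0,0,0,0,0,0,0,0,0]'; python3 - <<'E'
from h import *
import cv2
R=Rtool(Y0+np.pi); w=np.array([466.2,-234.4])
goal([*(w-146*R[:2,0]),66+22-18.7],R,1)
b=get_image("side");a=get_image("scene")
r=lambda i,s:cv2.resize(i,s,interpolation=cv2.INTER_CUBIC)
cv2.imwrite("pics/a6.png",np.hstack([r(a[90:180,180:280],(400,360)),r(b[110:200,250:350],(400,360))])[...,::-1])
s=observe();Rm=Ro.from_rotvec(s["eef_rot"]).as_matrix();t=s["tool_pos"]-18.7*Rm[:,2]+146*Rm[:,0];print("tip",t,"level",np.degrees(np.arcsin(Rm[2,0])))
print(proj(camera_model("scene"),t),proj(camera_model("side"),t))
E
```

```text
clock: 16.8
tool_pos: [608.5, -261.4, 124.5]
eef_rot: [0.34, 3.122, 0.006]
ft_force: [1.1, 0.1, -1.8]
opening: 0.167
t 16.8 row x1: [-0.0013 -0.0045  0.0552  0.0041  0.0005  0.0012]
tip [ 465.9199108  -230.00646041  143.48244937] level -0.0625340398935385
[[231.93572819 117.47475524]] [[308.94914435 133.6243771 ]]
```

View pics/a6.png

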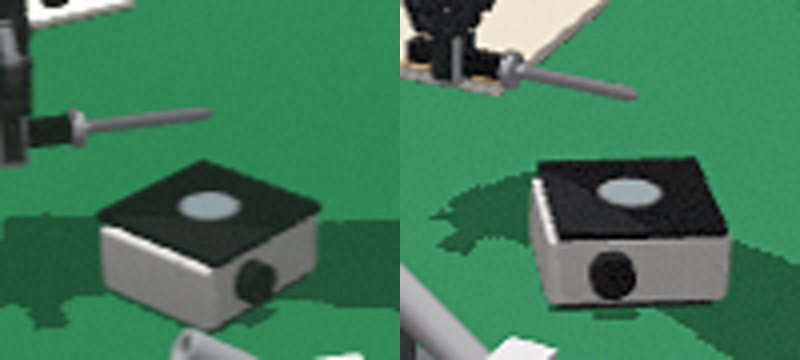

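Tip at scene (232.6,117.8) and side (308.5,133.5), matching the kinematics. The window is at scene (231.8,141) and side (307,157.5), as measured before. Descending.

```bash
python3 -m pendant '[0,-0.002,0.006,0.002,0,0.001,-0.001,-0.002,0.009,0.001,0,0,0,-0.001,0.009,0,0,0,0,0,0.009,0,0,0,0,0,0.006,0,0,0,0,0,0.004,0,0,0,0,0,0,0,0,0,0,0,0,0,0,0]'; python3 - <<'E'
from h import *
R=Rtool(Y0+np.pi); w=np.array([466.2,-234.4])
goal([*(w-146*R[:2,0]),66+22-18.7],R,1)
E
```

```text
clock: 17.7
tool_pos: [608.7, -265.9, 78.5]
eef_rot: [0.34, 3.121, 0.0]
ft_force: [0.3, 0.1, -1.5]
opening: 0.173
t 17.7 row x1: [-0.0001 -0.      0.0092  0.0005  0.0021  0.0013]
```

```bash
python3 -m pendant '[0,0,0.004,0,0.001,0.001,0,0,0.004,0,0.001,0,0,0,0.001,0,0,0,0,0,0,0,0,0,0,0,0,0,0,0,0,0,0,0,0,0]'; python3 - <<'E'
from h import *
import cv2
b=get_image("side");a=get_image("scene")
r=lambda i,s:cv2.resize(i,s,interpolation=cv2.INTER_CUBIC)
cv2.imwrite("pics/a7.png",np.hstack([r(a[100:180,180:260],(400,400)),r(b[110:190,260:340],(400,400))])[...,::-1])
s=observe();Rm=Ro.from_rotvec(s["eef_rot"]).as_matrix();g=s["tool_pos"]-18.7*Rm[:,2]
print("tip",g+146*Rm[:,0],"vel",np.abs(s["qvel"]).max())
for n in("scene","side"): print(proj(camera_model(n),[g+146*Rm[:,0],g+51*Rm[:,0]]).round(1).tolist())
E
```

```text
clock: 18.3
tool_pos: [609.3, -266.3, 69.9]
eef_rot: [0.341, 3.121, -0.001]
ft_force: [-0.5, 0.4, -1.9]
opening: 0.171
tip [ 466.7459204  -234.76349143   88.38876689] vel 0.0018395842190318912
[[231.3, 134.3], [199.8, 138.2]]
[[307.9, 151.0], [278.4, 144.2]]
```

View pics/a7.png

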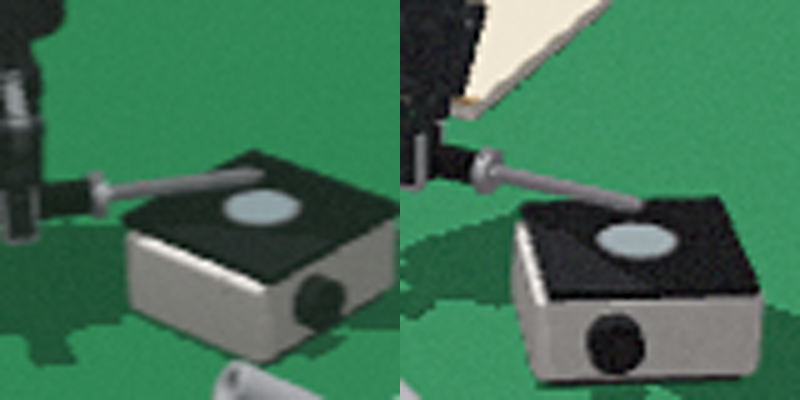

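The tip is above the window centre in both views (scene crop (263,174) over (262,208), side crop (641,207) over (637,240)). The rod is still and clear of everything. Handing in.

```bash
python3 -c "
from workcell import job_done; print(job_done())"
```

```text
the job is handed in; nothing more can be done
None
```

I took the rod from the cradle, slid it down the tube until the collar stopped on the mouth, and drew it right out. I handed the job in at about 18.4 s with the rod held level and still above the window. No verdict was reported.

- **Seating:** the wrist picture showed the collar flush on the mouth with only a thin seam. The force along the rod reached about 7 N when I pressed lightly.
- **Final pose:** from the robot's pose and my estimate of the grip, the tip was about 22 mm above the window and within 1–2 mm of its centre. The scene and side pictures agreed to within a pixel, about 3 mm. The rod was level to about 0.1° by the tool pose, joint speeds were below 0.002 rad/s, and the wrist felt only the rod's weight.
- **What disagreed:** the collar stopped about 4 mm earlier along the tube than I had calculated. That is a small error in my estimate of either the grip or the mouth position. The hand also tilted about 1° while pressing, and I corrected that on the way out.
- **Bystanders:** I did not re-measure the pucks and the mouse at the end. No contact forces appeared along the path.

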